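# Set the board stop one notch longer

### The job

The next mounting boards are one size longer. On the notched rail of the board gauge, lift the board stop (the slide with the flat upright grip and the side paddle) up out of its notch, shift it along to the very next notch away from the end fence, and drop it in so that it sits fully down. Leave the slide with the round knob where it is.

Things in the scene. Friction and masses are not known exactly. Their poses are not given: they have to be found in the camera images.
- rail: Fixed board gauge: 155x370x8 plywood bed, aluminium notched rail. Origin: on the table under the rail's middle; x across it over the wide bed, y along it away from the end fence (bar across the bed at y -170, 48 high), z up. Teeth 30 wide in x, tops at z 40. Six notches at y -120, -72, -24, 24, 72, 120, 20 deep, 30 wide at the mouth, 16 at the root. A dark line on the bed marks each. All mm.
- board_stop: Loose dark grey plastic slide (0.14 kg) with flat upright grip and side paddle (reaches 77 to +x, 26 down). Origin: middle of the underside of its 58x44x8 saddle plate, resting on the tooth tops (z 40); axes as the rail's. Below: wedge-nosed tab 12 thick (y), 18 deep, in the notch, and two cheeks astride the teeth with 6 play each side. Starts in the 2nd or 5th notch from the fence. All mm.
- stop_grip (a point): The middle of the board stop's upright grip, 34 mm above the stop's origin; axes as the rail's. The grip is 16 mm thick in x (pinch it across this), 34 mm long in y, and stands from 8 to 54 mm above the stop's origin, that is from 48 to 94 mm above the table when the stop is seated.
- knob_slide: Loose dark grey plastic slide, 0.13 kg, to be left alone: same saddle, tab, cheeks, origin and axes as the board stop, but with a round knob (28 mm across, its top 38 mm above the origin) and no paddle. Starts in the other one of the 2nd and 5th notches.
Mind the look-alikes: they are no part of the job. What is shaped like the board_stop but red or turquoise is not meant.

How it is judged:
By the outcome, as a careful person would: the job done as asked, in the order asked, and still so for the second after the job is handed in, with the robot touching nothing.
It also fails if it takes over 32 s, if anything falls off the work surface, if the arm or the gripper's body presses on something with over 40 N, if the wrist force passes 120 N, or if a joint passes its speed limit or range.

### The arm

A 7-joint arm with a two-finger parallel gripper is mounted at the origin on the work surface. World frame = base frame: x ahead of the robot, y to its left, z up, the work surface at z = 0. Lengths are in m, angles in degrees, forces in N, time in s.
With the tool pointing down it reaches from about 0.425 to 0.875 m from the base axis. Payload 4.7 kg.
Tool frame: the origin (TCP) lies between the finger pads; the fingertips stand env.finger_overhang ahead of it and the grasp point (between the pads) lies 5 mm behind it (env.finger_overhang is the distance from the TCP to the fingertips, in m); z points along the fingers, y is the line along which they close (so a half turn about z gives the same grasp; the last joint's range is limited). The gripper opens to 87 mm and grips with 3 to 60 N. Pads are 19 mm wide; open, the fingers measure 117 mm over their backs; the gripper's body (75 mm by 190 mm) begins 51 mm behind the grasp point.
Start: joints at [72.141, 18.392, -4.016, 83.108, 1.295, 78.541, -3.26], TCP at [0.208, -0.616, 0.237] pointing down, gripper open.
Joint ranges: [-163.93, 163.93], [-17.29, 119.83], [-79.2, 71.16], [3.27, 140.29], [-89.18, 269.18], [5.43, 117.66], [-154.24, 154.24]. Speed limits (degrees/s): [147.25, 147.25, 180, 180, 180, 180, 180].

### API

Orientations are given as [roll, pitch, yaw] about the fixed x, y, z axes, in that order (R = Rz(yaw) Ry(pitch) Rx(roll)).
In Python, from cell import telemetry, eyes, env, models gives the robot as it stands. The module is installed in compiled form; this text tells all that it offers.
- The arm moves only by the tool drive_tool, never from a script. Its arguments are lists of equal length, an entry for each row: "angular": the turn, a rotation vector about the tool's x, y, z in rad, a list of three; "delta_pos": the shift along the tool's x, y, z in cm, a list of three; "gripper": the finger opening in cm, from 0 to 8.7. A call has 1 to 20 rows; each row shifts and turns the commanded pose from where the row before left it, along the tool's axes as they then stand; what a row does not reach is not made up. A row lasts 1/10 s, in which the tool goes at most 50 mm and 8.59 degrees, less where a joint would pass 70% of its speed; a pose out of reach is approached as far as the arm can. A call with a gripper value outside its range is refused whole. The fingers move at their own pace and stop on an object; "squeeze" is the grip in N (left out, the last holds). Time passes only in rows, so rows that do not move let the fingers close. It gives the time, the measured TCP pose, the force, the opening and the grip force at its end, in the units of the state.
- telemetry.get_obs(): the state, without advancing time (a new reading comes with each control period).
- eyes.read_camera(name): name is "scene" or "top" or "wrist"; returns a dict with "pixels" (384x512x3 uint8, red, green, blue), "mtx" (3x3 intrinsics, pixels), "origin" and "orientation" of the camera in the world. Camera axes: x right, y down, z forward; pixel columns grow to the right and rows downward; lengths in m; the calibration is good to about 2 mm. The wrist camera is an equidistant fisheye: a pixel r from the principal point sees the ray r / f radians off the axis. A picture is of the moment at which its call begins. There is no depth.
- env.sign_off(): hands the job in; it is judged then, once.
Trained networks look in a picture, given as the dict that the camera call returned (one of the last four; its "shot" number tells which), for a name from the list of things; names that differ only in an ending like _2 or _b are one class to them, and where a whole thing is asked for, a point or a joint stands for the part that bears it (a point fixed in the world has none). Each returns a list of dicts, best first, with "p" (0 to 1); they miss things now and then, are a little off and sometimes report something else, mostly with a low value. They report only what shows in the picture. A call takes as long as a camera call. They do not tell look-alikes from the thing itself.
- models.search_frame(picture, target): "centre" ([column, row] in pixels, amid what is visible of it).
- models.cut_out(picture, target): "pixels" (384x512 bool, what is visible of it) and "centre" ([column, row] in pixels, amid what is visible of it).
The state is a dict: "time_s": time; "qpos": joint angles; "joint_velocities": joint speeds; "effort": joint torques, N m; "tool_pos": TCP position; "tool_rot": TCP orientation; "force": force on the tool from outside, world axes, zero at the start; "wrist_torque": the same for the moment, N m; "grip_width": finger opening in m; "grasp_force": force on a finger pad.
Only numpy, scipy, OpenCV 4.12 (cv2) and the standard library are available. Lean on these libraries where they do the work, as an engineer would, in place of code of your own. Each camera call takes 0.05 s, during which the arm holds its last target. There are 200 camera calls.

## Working session

There is one attempt and no reset: what is moved stays moved. The work goes in short steps, Python scripts to look and compute and a tool call to move; the robot and the scene stay as the last step left them, time stands still between calls to the robot, and variables do not carry over. Pictures are saved under pics/ and viewed, at most 10 in all, crops included, and the job is handed in when it is done.

Besides the shell and the picture viewer there is one more tool, called after ">>>" as a command line: name --argument value ..., lists and objects as JSON in quotes. drive_tool: Moves the arm, as the interface text tells. Its arguments: {"type":"object","properties":{"angular":{"type":"array","items":{"type":"array","items":{"type":"number"}}},"delta_pos":{"type":"array","items":{"type":"array","items":{"type":"number"}}},"gripper":{"type":"array","items":{"type":"number"}},"squeeze":{"type":"number"}},"required":["angular","delta_pos","gripper"]}

```bash
mkdir -p pics
cat > h.py <<'E'
import numpy as np, cv2
from cell import telemetry, eyes, env, models
from scipy.spatial.transform import Rotation as R
def rot(p):
    o=np.array(p['orientation'],float)
    return o if o.shape==(3,3) else R.from_euler('xyz',o,degrees=True).as_matrix()
def ray(p,uv,fish=False):
    K=np.array(p['mtx']); d=np.array([(uv[0]-K[0,2])/K[0,0],(uv[1]-K[1,2])/K[1,1],1.])
    if fish:
        r=np.hypot(d[0],d[1]); d=np.array([d[0]/r*np.sin(r),d[1]/r*np.sin(r),np.cos(r)]) if r>0 else d
    return rot(p)@d
def at_z(p,uv,z,fish=False):
    d=ray(p,uv,fish); o=np.array(p['origin']); return o+d*(z-o[2])/d[2]
def proj(p,X):
    K=np.array(p['mtx']); c=rot(p).T@(np.array(X)-np.array(p['origin'])); return (K@(c/c[2]))[:2]
def save(p,n): cv2.imwrite('pics/'+n,cv2.cvtColor(p['pixels'],cv2.COLOR_RGB2BGR))
E
python3 - <<'E'
from h import *
ps={}
for n in ['scene','top']:
    p=eyes.read_camera(n); save(p,n+'.png'); print(n,p['origin'],np.round(p['orientation'],3),p['mtx'])
    for t in ['rail','board_stop','stop_grip','knob_slide']:
        for m in models.search_frame(p,t)[:4]: print(t,np.round(m['centre']),round(m['p'],2),np.round(at_z(p,m['centre'],.06),3))
a=cv2.imread('pics/scene.png');b=cv2.imread('pics/top.png')
print(env.finger_overhang, telemetry.get_obs())
E
```

```text
scene [ 0.87581652 -0.06909662  0.59464926] [-142.673   -0.17    85.509] [[396.14886339   0.         257.31947397]
 [  0.         396.14886339 193.11491799]
 [  0.           0.           1.        ]]
rail [300. 290.] 0.81 [0.647 0.011 0.06 ]
rail [263. 272.] 0.59 [ 0.616 -0.038  0.06 ]
board_stop [260. 273.] 0.97 [ 0.618 -0.043  0.06 ]
board_stop [170. 146.] 0.85 [ 0.347 -0.189  0.06 ]
board_stop [133. 232.] 0.78 [ 0.531 -0.237  0.06 ]
stop_grip [264. 276.] 0.96 [ 0.623 -0.037  0.06 ]
stop_grip [170. 151.] 0.78 [ 0.359 -0.189  0.06 ]
stop_grip [131. 231.] 0.64 [ 0.529 -0.241  0.06 ]
knob_slide [340. 239.] 0.79 [0.569 0.086 0.06 ]
knob_slide [300. 288.] 0.58 [0.644 0.012 0.06 ]
top [ 0.33295771 -0.022316    0.7000032 ] [-1.67922e+02  1.66000e-01 -9.16170e+01] [[391.91458327   0.         254.35154714]
 [  0.         391.91458327 201.25261733]
 [  0.           0.           1.        ]]
rail [220. 131.] 0.97 [0.597 0.031 0.06 ]
board_stop [264. 130.] 0.79 [ 0.595 -0.044  0.06 ]
board_stop [380. 186.] 0.76 [ 0.49  -0.237  0.06 ]
board_stop [357. 297.] 0.63 [ 0.31  -0.183  0.06 ]
stop_grip
[... 202 characters left out ...]
s': 0.5, 'qpos': array([72.14101633, 18.39295578, -4.01698789, 83.10856304,  1.29327243,
       78.54084822, -3.25921346]), 'joint_velocities': array([ 0.05538572, -0.04298244, -0.05193501, -0.04759727,  0.00075423,
        0.00167683, -0.02652991]), 'effort': array([-1.15366092e-04, -4.90601850e+01, -4.02685264e-01, -3.12464797e+01,
       -6.36281795e-02,  3.46032274e-02,  4.15038721e-05]), 'tool_pos': array([ 0.20803732, -0.61582012,  0.23656605]), 'tool_rot': array([1.79997325e+02, 7.95065011e-04, 1.86690881e+01]), 'force': array([ 0.02420873,  0.78257215, -0.83659568]), 'wrist_torque': array([-0.07154882,  0.02023614,  0.06616216]), 'grasp_force': 0.0, 'grip_width': 0.08690077660463598}
```

View pics/top.png

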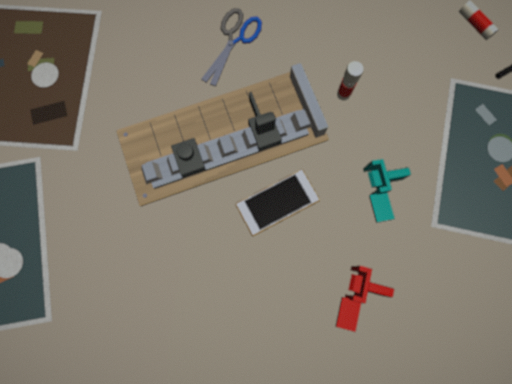

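View pics/scene.png

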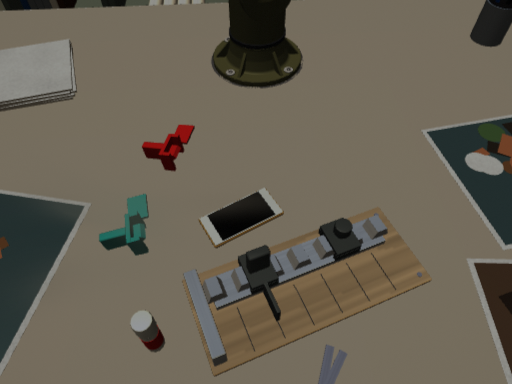

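The top view shows the fence at (308,98), the dark board stop at (265,128) in the 2nd notch and the knob slide at (188,157) in the 5th. The red and turquoise look-alikes are off the rail. So the move is 48 mm toward the knob. I'll enlarge the crop to get the rail pose.

Run:
```python
from h import *
b=cv2.imread('pics/top.png')[60:210,110:340]; a=cv2.imread('pics/scene.png')[210:370,180:435]
b=cv2.convertScaleAbs(cv2.resize(b,(800,522),interpolation=cv2.INTER_CUBIC),alpha=1.5,beta=20); cv2.imwrite('pics/topc.png',b)
```

```text
(no output)
```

View pics/topc.png

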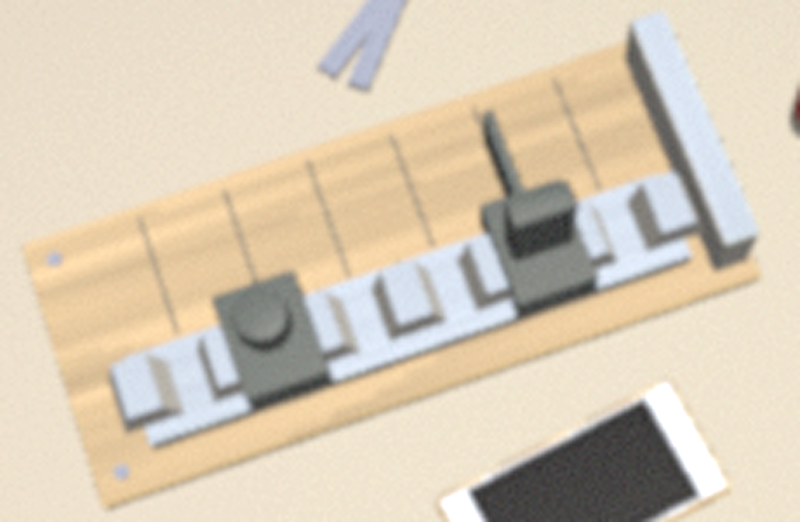

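Run:
```python
from h import *
p=eyes.read_camera('top')
W=lambda u,v,z: at_z(p,(u/3.478+110,v/3.478+60),z)
A,B,C=W(25,245,.008),W(107,508,.008),W(757,277,.008)
ang=lambda d: np.degrees(np.arctan2(d[1],d[0]))
print('bed',np.linalg.norm(A-B),np.linalg.norm(C-B),'yaw',ang(A-B),ang(B-C)-90)
g=W(542,204,.094); pl=W(539,247,.048); k=W(271,338,.048)
print('grip',g,'plate',pl,'knobplate',k,np.linalg.norm(pl-k),ang(k-pl)-90)
for a,b in [((143,220),(176,332)),((558,82),(600,190)),((310,162),(348,276))]: print('line',ang(W(*a,.008)-W(*b,.008)))
th=19; 
o=telemetry.get_obs(); Rt=R.from_euler('xyz',o['tool_rot'],degrees=True).as_matrix()
print('delta cm',Rt.T@(np.array([g[0],g[1],o['tool_pos'][2]])-o['tool_pos'])*100)
```

```text
bed 0.1544943991541678 0.3642317281689498 yaw 18.514243818173625 18.67343570244826
grip [ 0.60188667 -0.04717385  0.094     ] plate [ 0.59893665 -0.04673117  0.048     ] knobplate [0.55438693 0.08924132 0.048     ] 0.14308457399693283 18.14074847979387
line 16.70282578267074
line 17.520960895553166
line 17.087966834915346
delta cm [ 5.55150257e+01 -4.12691743e+01 -5.06796776e-03]
```

>>> drive_tool --angular '[[0,0,0],[0,0,0],[0,0,0],[0,0,0],[0,0,0],[0,0,0],[0,0,0],[0,0,0],[0,0,0],[0,0,0],[0,0,0],[0,0,0],[0,0,0],[0,0,0],[0,0,0],[0,0,0],[0,0,-0.142],[0,0,-0.142],[0,0,-0.142],[0,0,-0.142]]' --delta_pos '[[3.47,-2.58,0],[3.47,-2.58,0],[3.47,-2.58,0],[3.47,-2.58,0],[3.47,-2.58,0],[3.47,-2.58,0],[3.47,-2.58,0],[3.47,-2.58,0],[3.47,-2.58,0],[3.47,-2.58,0],[3.47,-2.58,0],[3.47,-2.58,0],[3.47,-2.58,0],[3.47,-2.58,0],[3.47,-2.58,0],[3.47,-2.58,0],[0,0,0],[0,0,0],[0,0,0],[0,0,0]]' --gripper '[8,8,8,8,8,8,8,8,8,8,8,8,8,8,8,8,8,8,8,8]'

```text
time_s: 2.55
tool_pos: [0.602, -0.047, 0.2365]
tool_rot: [180.0, 0.0, 51.6]
force: [-0.0, -0.0, -0.2]
grip_width: 0.0798
grasp_force: 0.0
```

>>> drive_tool --angular '[[0,0,-0.142],[0,0,-0.142],[0,0,-0.142],[0,0,-0.142],[0,0,-0.142],[0,0,-0.142],[0,0,-0.142],[0,0,0]]' --delta_pos '[[0,0,0.5],[0,0,0.5],[0,0,0.5],[0,0,0.5],[0,0,0.5],[0,0,0.5],[0,0,0],[0,0,0]]' --gripper '[8,8,8,8,8,8,8,8]'

```text
time_s: 3.35
tool_pos: [0.6018, -0.0472, 0.2064]
tool_rot: [-180.0, -0.0, 108.2]
force: [1.0, -0.1, 0.2]
grip_width: 0.0802
grasp_force: 0.0
```

Run:
```python
from h import *
p=eyes.read_camera('wrist'); 
o=telemetry.get_obs(); print(o['time_s'],o['tool_pos'],o['tool_rot'],o['qpos'],p['origin'],p['orientation'],p['mtx'])
for t in ['board_stop','stop_grip']:
    for m in models.search_frame(p,t)[:3]: print(t,np.round(m['centre']),round(m['p'],2),np.round(at_z(p,m['centre'],.074,True),3))
cv2.imwrite('pics/w1.png',cv2.resize(cv2.cvtColor(p['pixels'],cv2.COLOR_RGB2BGR),(800,600),interpolation=cv2.INTER_CUBIC))
```

```text
3.4 [ 0.60188673 -0.04719384  0.20651022] [ 1.79999643e+02 -5.59444582e-03  1.07980850e+02] [ 38.43767731  18.93407282 -44.65772495  91.17711502  13.61881358
  75.51177097   9.88411674] [0.5790097  0.02359402 0.35440803] [ 1.64090557e+02 -1.91291006e-02  1.80882053e+01] [[297.31863964   0.         254.51978605]
 [  0.         297.31863964 192.13351741]
 [  0.           0.           1.        ]]
board_stop [ 33. 204.] 0.86 [ 0.349 -0.152  0.074]
board_stop [262. 180.] 0.77 [ 0.608 -0.039  0.074]
stop_grip [261. 176.] 0.83 [ 0.605 -0.035  0.074]
stop_grip [ 31. 207.] 0.57 [ 0.347 -0.156  0.074]
```

View pics/w1.png

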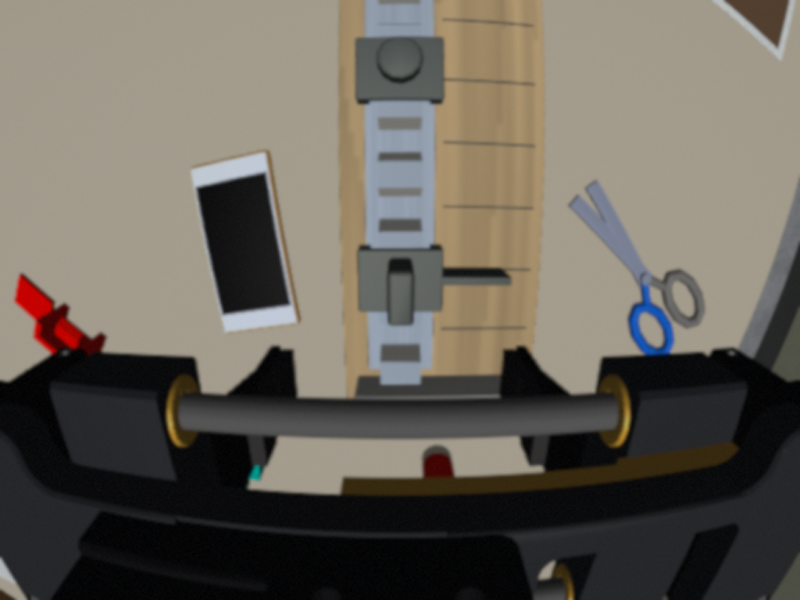

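The wrist view shows the rail vertical in the picture, so the yaw is right. The grip top is at (400,298) in the 800-wide picture, and notch 3, the next one, is empty with its line at row 207.

Run:
```python
from h import *
p=eyes.read_camera('wrist'); o=telemetry.get_obs(); t=o['tool_pos']
Q=R.from_euler('z',18,degrees=True).as_matrix()
def rel(u,v,z): return np.round((Q.T@(at_z(p,(u/1.5625,v/1.5625),z,True)-t))[:2]*1000,1)
print('grip top',rel(400,298,.094),'plate far edge L/R',rel(359,247,.048),rel(442,247,.048), 'plate near', rel(359,310,.048),rel(442,310,.048))
for v in (20,81,144,207,269,328): print('line',rel(488,v,.008))
print('knob top',rel(400,60,.078),'knob plate',rel(356,38,.048),rel(443,101,.048))
```

```text
grip top [1.8 1.3] plate far edge L/R [-25.3  23.9] [30.2 23.8] plate near [-26.3 -20.2] [ 31.2 -20.3]
line [ 68.7 193.9]
line [ 67.8 144.4]
line [67.8 95.9]
line [68.6 48.3]
line [70.3  0.4]
line [ 72.8 -47.9]
knob top [  2.1 141.8] knob plate [-26.5 165.2] [ 30.2 121.4]
```

>>> drive_tool --angular '[[0,0,0],[0,0,0],[0,0,0],[0,0,0],[0,0,0],[0,0,0],[0,0,0],[0,0,0],[0,0,0],[0,0,0],[0,0,0],[0,0,0]]' --delta_pos '[[0.1,0.2,1.0],[0,0,3],[0,0,3],[0,0,3],[0,0,2],[0,0,1],[0,0,0.5],[0,0,0],[0,0,0],[0,0,0],[0,0,0],[0,0,0]]' --gripper '[6,6,6,6,6,6,6,6,0.5,0.5,0.5,0.5]' --squeeze 25

```text
time_s: 4.75
tool_pos: [0.6038, -0.0456, 0.0721]
tool_rot: [180.0, 0.0, 108.2]
force: [-0.1, 0.4, -0.9]
grip_width: 0.0358
grasp_force: 0.0
```

>>> drive_tool --angular '[[0,0,0],[0,0,0],[0,0,0],[0,0,0],[0,0,0],[0,0,0]]' --delta_pos '[[0,0,0],[0,0,0],[0,0,0],[0,0,0],[0,0,0],[0,0,0]]' --gripper '[0.5,0.5,0.5,0.5,0.5,0.5]'

```text
time_s: 5.35
tool_pos: [0.6034, -0.0455, 0.0715]
tool_rot: [-180.0, 0.0, 108.2]
force: [-0.2, -0.7, 0.6]
grip_width: 0.016
grasp_force: 25.0
```

Gripped at 16 mm, as the grip thickness should be. Next I lift, shift 48 mm and look.

>>> drive_tool --angular '[[0,0,0],[0,0,0],[0,0,0],[0,0,0],[0,0,0],[0,0,0],[0,0,0],[0,0,0],[0,0,0],[0,0,0],[0,0,0]]' --delta_pos '[[0,0,-0.5],[0,0,-0.5],[0,0,-1],[0,0,-1],[0,0,0],[1.2,0,0],[1.2,0,0],[1.2,0,0],[1.2,0,0],[0,0,0],[0,0,0]]' --gripper '[0.5,0.5,0.5,0.5,0.5,0.5,0.5,0.5,0.5,0.5,0.5]'

```text
time_s: 6.45
tool_pos: [0.5884, 0.0005, 0.1015]
tool_rot: [-180.0, 0.0, 108.2]
force: [0.1, -0.8, -1.7]
grip_width: 0.0158
grasp_force: 25.0
```

Run:
```python
from h import *
p=eyes.read_camera('wrist'); o=telemetry.get_obs(); print(o['tool_pos'],o['force'],o['grip_width'])
cv2.imwrite('pics/w2.png',cv2.resize(cv2.cvtColor(p['pixels'],cv2.COLOR_RGB2BGR),(1600,1200),interpolation=cv2.INTER_CUBIC)[0:600,400:1200])
```

```text
[ 5.88596463e-01 -2.52824382e-04  1.01487391e-01] [-0.51647035  0.28197691 -0.80856319] 0.015621365623948112
```

View pics/w2.png

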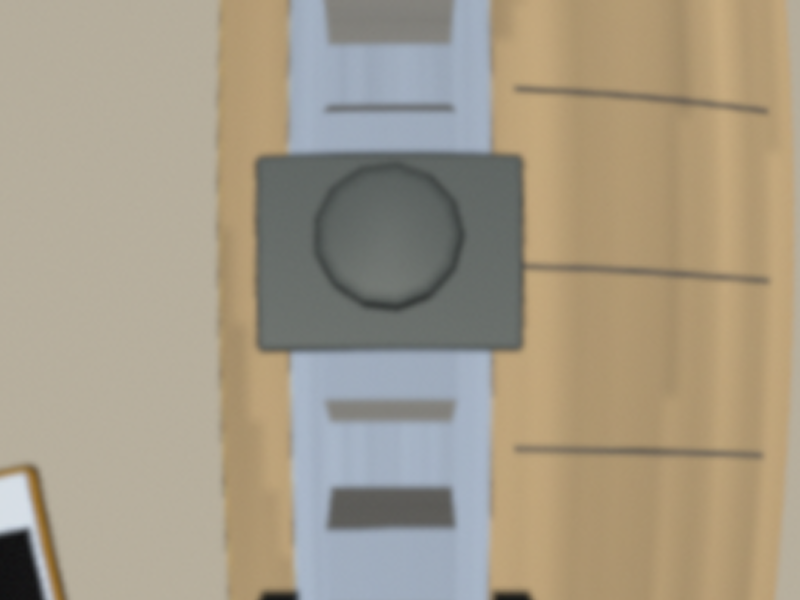

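The knob slide has not moved, and the jaws still hold at 15.7 mm. I'll lower slowly.

>>> drive_tool --angular '[[0,0,0],[0,0,0],[0,0,0],[0,0,0],[0,0,0],[0,0,0]]' --delta_pos '[[0,0,0.8],[0,0,0.7],[0,0,0.6],[0,0,0.5],[0,0,0.3],[0,0,0]]' --gripper '[0.5,0.5,0.5,0.5,0.5,0.5]'

```text
time_s: 7.1
tool_pos: [0.5884, 0.0002, 0.0721]
tool_rot: [-180.0, -0.0, 108.2]
force: [0.7, -0.3, -2.6]
grip_width: 0.0155
grasp_force: 25.0
```

>>> drive_tool --angular '[[0,0,0],[0,0,0],[0,0,0]]' --delta_pos '[[0,0,0.1],[0,0,0],[0,0,0]]' --gripper '[0.5,0.5,0.5]'

```text
time_s: 7.4
tool_pos: [0.5886, 0.0002, 0.0717]
tool_rot: [180.0, 0.0, 108.2]
force: [-0.3, 0.8, -1.4]
grip_width: 0.0159
grasp_force: 25.0
```

>>> drive_tool --angular '[[0,0,0],[0,0,0],[0,0,0],[0,0,0],[0,0,0],[0,0,0],[0,0,0],[0,0,0],[0,0,0],[0,0,0],[0,0,0]]' --delta_pos '[[0,0,0],[0,0,0],[0,0,0],[0,0,0],[0,0,0],[0,0,-1],[0,0,-3],[0,0,-4],[0,0,-4],[-4,0,-2],[0,0,0]]' --gripper '[6,6,6,6,6,6,6,6,6,6,6]'

```text
time_s: 8.5
tool_pos: [0.6043, -0.0441, 0.216]
tool_rot: [179.7, 0.4, 107.8]
force: [-0.1, -0.8, 0.7]
grip_width: 0.06
grasp_force: 0.0
```

Run:
```python
from h import *
p=eyes.read_camera('wrist'); s=eyes.read_camera('scene'); o=telemetry.get_obs(); print(o['time_s'],o['tool_pos'],o['force'],o['grip_width'])
f=lambda a:cv2.cvtColor(a['pixels'],cv2.COLOR_RGB2BGR)
w=cv2.resize(f(p)[20:260,170:370],(400,480),interpolation=cv2.INTER_CUBIC); c=cv2.resize(f(s)[200:360,180:435-122],(400,480),interpolation=cv2.INTER_CUBIC)
c=cv2.convertScaleAbs(c,alpha=1.6,beta=20)
cv2.imwrite('pics/fin.png',np.hstack([w,c]))
```

```text
8.6 [ 0.60142171 -0.0392039   0.21249214] [-0.54256296  0.44307172 -0.18271304] 0.060062070534227636
```

View pics/fin.png

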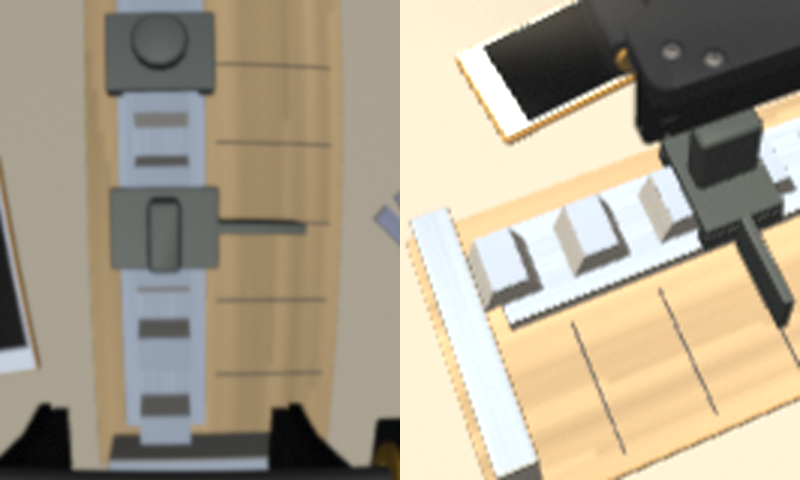

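The wrist view shows the stop seated square over the 3rd line, paddle at (260,227), with the knob slide still in its place. It was released at the same tool height (71.7 mm) as it was gripped (71.5 mm), so it is fully down.

```bash
python3 -c "
from h import *
print(env.sign_off())"
```

```text
the job is handed in; nothing more can be done
None
```

The board stop now sits in the 3rd notch from the fence, one notch further away than before, and looks fully down; the knob slide was left untouched and the job is handed in at about 8.6 s.

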